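# Load the optics of a brass spotlight head and screw its hood home

### The job

Finish this spotlight head: lay the amber filter flat in the open mouth of the barrel and then the clear lens, dome up, on top of it, letting each down close to its seat rather than dropping it from a height. Then set the bronze hood squarely on the thread and let go of it; take hold of it afresh and screw it clockwise, in as many turns of the wrist as it needs, until its skirt is fully down on the barrel's collar and the glass is clamped. Leave the spare green filter, the brass canopy and the red jar alone.

Things in the scene. Friction and masses are not known exactly. Their poses are not given: they have to be found in the camera images.
- lamp_mouth (a point): Centre of the open mouth of the brass lamp barrel, held upright in a steel bench chuck (foot 136 mm across); it does not move. z up; 165 mm above the bench. The bore is 65 mm across, with a 2 mm bevel; a black rubber gasket lies 15.5 mm below the mouth as its floor. Filter and lens in place stand about 3 mm proud of the mouth. Around the mouth the neck is 74 mm across, 82 mm over its thread.
- lamp_collar (a point): Centre of the flat collar at the foot of the barrel's threaded neck, 15 mm below the mouth, 92 mm across: the stop on which the hood's skirt lands when screwed home.
- thread_start (a point): One of the three starts of the barrel's right-hand outer thread: 41 mm from the barrel's axis, along its +x, 1 mm below the mouth; the other two are 120 degrees either side (a white dot on the collar under each). Three-start thread, 24 mm down per clockwise turn seen from above.
- gasket (a joint): How far the rubber gasket in the bore is compressed, m: 0 when empty, about 0.0004 with the filter and lens lying on it, about 0.0009 with the hood's weight on them too, 0.0022 or so when the hood is home; it takes 6 N a mm.
- hood_c (a point): Centre of the loose bronze hood (the retaining ring), upright on the bench, 62 mm tall, about 0.28 kg; 31 mm above its lower edge. Lower 20 mm: skirt 92 mm across, 84 inside, open below, with a roof 16 mm up that presses on the lens. Above: a round ribbed neck, 60 mm across, 42 mm tall, open through, to hold it by. Home on the collar, this point is 16 mm above lamp_mouth. z up.
- hood_lug (a point): One of three thread lugs inside the foot of the hood's skirt, 40 mm from its axis along its +x, 22 degrees long; two more at 120 degrees (brass pads outside mark them). Set on at any yaw, the lugs rest on the thread and the hood stands level. With lugs 22 degrees anticlockwise of the thread starts it comes home in about 126 degrees clockwise; elsewhere up to 120 more. It stays when let go.
- amber_c (a point): Centre of the amber glass filter, a flat disc 62 mm across and 8 mm thick, 60 g; z is its axis. It starts flat on a round cork rest (44 mm across, its top 20 mm above the bench and 8 mm above the plywood parts board). Seated alone, this point is about 11.5 mm below lamp_mouth.
- lens_c (a point): Centre of the rim of the clear lens, a disc 62 mm across with an 11 mm thick rim and a low dome (46 mm across, 7 mm high) on top, 100 g; z is its axis, towards the dome. This point is half-way up the rim. It starts dome up on a cork rest like the filter's. Seated on the filter, this point is about 2 mm below lamp_mouth.
- green_c (a point): Centre of the spare green filter, same size as the amber one, on the third cork rest. Not to be used.
- canopy: A bell-shaped brass lamp canopy, 76 mm across and 73 mm tall, standing on the bench; origin under its centre. To be left alone.
- jar: A red jar with a steel lid, 56 mm across and 65 mm tall, standing on the bench; origin under its centre. To be left alone.

How it is judged:
By the outcome, as a careful person would: the job done as asked, in the order asked, and still so for the second after the job is handed in, with the robot touching nothing.
It also fails if it takes over 72 s, if anything falls off the work surface, if the arm or the gripper's body presses on something with over 40 N, if the wrist force passes 120 N, or if a joint passes its speed limit or range.

### The arm

A 6-joint arm with a two-finger parallel gripper is mounted at the origin on the work surface. World frame = base frame: x ahead of the robot, y to its left, z up, the work surface at z = 0. Lengths are in mm, angles in rad, forces in N, time in s.
With the tool pointing down it reaches from about 350 to 975 mm from the base axis. Payload 7.1 kg.
Tool frame: the origin (TCP) lies on the front face of the gripper's body, between the roots of the fingers; the fingertips stand 80 mm ahead of it and the grasp point (between the pads) lies 61 mm ahead of it; z points along the fingers, y is the line along which they close (so a half turn about z gives the same grasp; the last joint's range is limited). The gripper opens to 88 mm and grips with 3 to 60 N. Pads are 20 mm wide; open, the fingers measure 115 mm over their backs; the gripper's body (75 mm by 178 mm) begins 61 mm behind the grasp point.
Start: joints at [-1.211, 0.423, 1.63, -0, 1.089, -0.019], TCP at [231.145, -580.67, 302.675] pointing down, gripper open.
Joint ranges: [-3, 3], [-0.9, 2.11], [0.09, 2.58], [-1.31, 4.45], [0.11, 2.69], [-2.54, 2.54]. Speed limits (rad/s): [2.39, 2.39, 3.01, 3.14, 3.14, 3.14].

### API

Orientations are given as a rotation vector (axis times angle).
In Python, from workcell import readout, vision, close_job gives the robot as it stands.
- The arm moves only by the tool servo_tool, never from a script. Its argument "plan" is a list that holds one entry, the list of rows, each a list of 7 numbers: the gripper command: -1 is fully open, 1 is shut, values between are in proportion, then the shift along the world's x, y, z in units of 40 mm (1.0 is 40 mm), then the turn, a rotation vector about the world's x, y, z in units of 5 degrees (1.0 is 5 degrees). A call has 1 to 5 rows; each row shifts and turns the commanded pose from where the row before left it; what a row does not reach is not made up. A row lasts 1/12 s, in which the tool goes at most 41.7 mm and 7.16 degrees, less where a joint would pass 70% of its speed; a pose out of reach is approached as far as the arm can. A call is refused whole if a number of a shift passes 1 or a number of a turn 1, either way. A call with a gripper value outside its range is refused whole. The fingers move at their own pace and stop on an object; the grip force is fixed at half the most. Time passes only in rows, so rows that do not move let the fingers close. It gives the time, the measured TCP pose, the force, the opening and the grip force at its end, in the units of the state.
- readout.get_obs(): the state, without advancing time (a new reading comes with each control period).
- vision.get_image(name): name is "side" or "top"; returns the picture (400x640x3 uint8, red, green, blue); there is no depth.
- vision.camera_params(name): a dict with "fx", "fy", "cx", "cy" (pixels), "rvec" (rotation vector, rad) and "tvec" (3), from world to camera coordinates, as OpenCV has them. Camera axes: x right, y down, z forward; pixel columns grow to the right and rows downward; lengths in mm; the calibration is good to about 2 mm. A picture is of the moment at which its call begins. camera_params takes no time and is no camera call.
- close_job(): hands the job in; it is judged then, once.
The state is a dict: "t": time; "qpos": joint angles; "qvel": joint speeds; "joint_torque": joint torques, N m; "ee_pos": TCP position; "orientation": TCP orientation; "ft_force": force on the tool from outside, world axes, zero at the start; "moment": the same for the moment, N m; "width": finger opening in mm; "grasp_force": force on a finger pad.
Only numpy, scipy, OpenCV 4.12 (cv2) and the standard library are available. Lean on these libraries where they do the work, as an engineer would, in place of code of your own. Each camera call takes 0.05 s, during which the arm holds its last target. There are 200 camera calls.

## Working session

There is one attempt and no reset: what is moved stays moved. The work goes in short steps, Python scripts to look and compute and a tool call to move; the robot and the scene stay as the last step left them, time stands still between calls to the robot, and variables do not carry over. Pictures are saved under pics/ and viewed, at most 10 in all, crops included, and the job is handed in when it is done.

Besides the shell and the picture viewer there is one more tool, called after "Request:" as name(argument=value, ...) on one line, values as JSON. servo_tool: Moves the arm, as the interface text tells. Its arguments: {"type":"object","properties":{"plan":{"type":"array"}},"required":["plan"]}

```bash
ls; mkdir -p pics
cat > h.py <<'E'
import numpy as np, cv2
from workcell import readout, vision
def cam(n):
    p=vision.camera_params(n)
    K=np.array([[p['fx'],0,p['cx']],[0,p['fy'],p['cy']],[0,0,1.]])
    R=cv2.Rodrigues(np.array(p['rvec'],float))[0]; t=np.array(p['tvec'],float)
    return K,R,t
def ray(n,u,v,z):
    K,R,t=cam(n); d=R.T@np.linalg.solve(K,[u,v,1.]); c=-R.T@t
    return c+d*(z-c[2])/d[2]
def proj(n,P):
    K,R,t=cam(n); q=K@(R@np.array(P,float)+t); return q[:2]/q[2]
def snap(n,f):
    im=vision.get_image(n); cv2.imwrite('pics/'+f,im[:,:,::-1]); return im
E
python3 - <<'E'
from h import *
snap('top','t0.png'); snap('side','s0.png')
o=readout.get_obs(); print(o)
for n in('top','side'):
    K,R,t=cam(n); print(n,K[0,0],-R.T@t,R[2])
E
```

```text
pics
{'t': 0.1, 'qpos': array([-1.21099826e+00,  4.23789925e-01,  1.63059201e+00,  1.72232280e-05,
        1.08859425e+00, -1.90168295e-02]), 'qvel': array([ 1.08844140e-03, -3.14036457e-03, -2.67042001e-03, -2.61681658e-04,
       -2.36586484e-04,  1.88113158e-05]), 'joint_torque': array([-1.79468634e-04, -5.45611131e+01, -2.74325323e+01,  6.45568315e-02,
        1.88482093e-02, -1.61306122e-05]), 'ee_pos': array([ 231.01966708, -580.32395223,  301.97190094]), 'orientation': array([-3.08406902e+00, -5.91220023e-01,  3.44746241e-04]), 'ft_force': array([0.01055808, 0.51626034, 0.20324368]), 'moment': array([ 0.05330109,  0.01459567, -0.04865513]), 'grasp_force': 0.0, 'width': 87.86131716094384}
top 391.0601169084158 [ 481.09320509   10.70737197 1033.21736017] [ 0.06796292 -0.00770888 -0.99765806]
side 382.1225398814179 [250.44235902 526.52946725 705.45982039] [ 0.35719729 -0.61786876 -0.70046291]
```

View pics/t0.png

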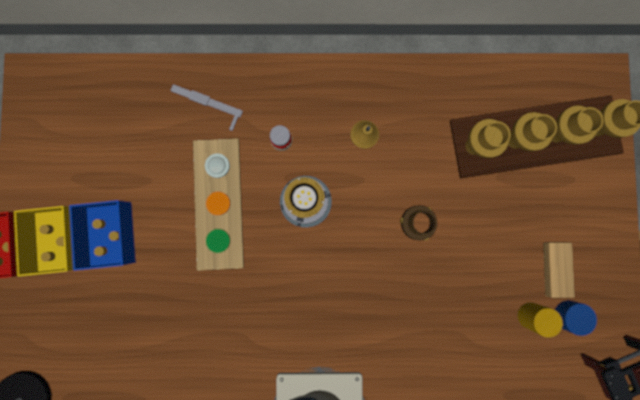

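View pics/s0.png

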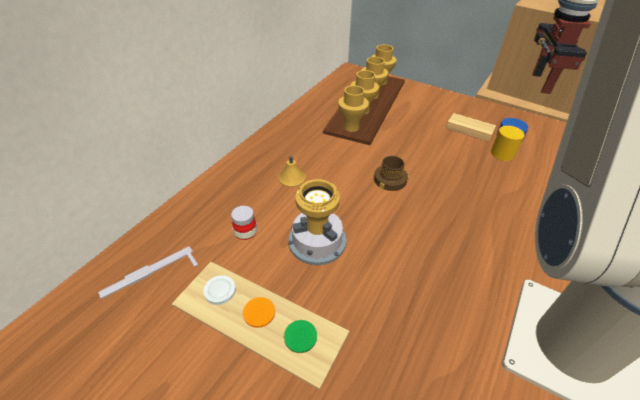

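The top view shows the lens at about (217,166), amber (218,203), green (218,240), the barrel mouth (305,197) and the hood (419,222). In the side view they are at lens (220,290), amber (259,311), barrel mouth (317,196) and hood (391,172).

Run:
```python
from h import *
T=cv2.imread('pics/t0.png');S=cv2.imread('pics/s0.png')
for n,I in(('top',T),('side',S)):
    h=cv2.cvtColor(I,cv2.COLOR_BGR2HSV)
    roi=np.zeros(I.shape[:2],bool)
    if n=='top': roi[180:225,200:240]=1
    else: roi[290:335,235:282]=1
    m=(roi&(h[...,0]<17)&(h[...,1]>215)&(h[...,2]>170)).astype(np.uint8)
    c=max(cv2.findContours(m,0,1)[0],key=cv2.contourArea); e=cv2.fitEllipse(c); print(n,'amber',e,ray(n,*e[0],28))
for n,p,z in(('top',(305,197),165),('side',(317,196),165),('top',(217,166),31),('side',(220,290),31),('top',(419,222),62),('side',(393,163),62)): print(n,p,ray(n,*p,z))
def crop(I,u,v,w,h,s): return cv2.resize(I[v-h//2:v+h//2,u-w//2:u+w//2],None,fx=s,fy=s,interpolation=cv2.INTER_CUBIC)
a=np.hstack([crop(T,305,197,66,50,6),crop(T,419,222,66,50,6)])
b=np.hstack([crop(S,317,200,66,50,6),crop(S,391,172,66,50,6)])
cv2.imwrite('pics/c0.png',np.vstack([a,b])); print(a.shape)
```

```text
top amber ((217.4830322265625, 202.99183654785156), (20.56613540649414, 21.122922897338867), 81.1189193725586) [542.02330902 258.948934    28.        ]
side amber ((259.5438537597656, 310.7157287597656), (27.59705924987793, 33.154903411865234), 47.566532135009766) [540.19214686 260.82926215  28.        ]
top (305, 197) [546.696733    30.87473907 165.        ]
side (317, 196) [539.64269034  49.92847803 165.        ]
top (217, 166) [637.42020724 260.87079086  31.        ]
side (220, 290) [634.90123046 266.94999845  31.        ]
top (419, 222) [ 491.65997215 -249.91010084   62.        ]
side (393, 163) [ 488.82535671 -255.72248573   62.        ]
(300, 792, 3)
```

View pics/c0.png

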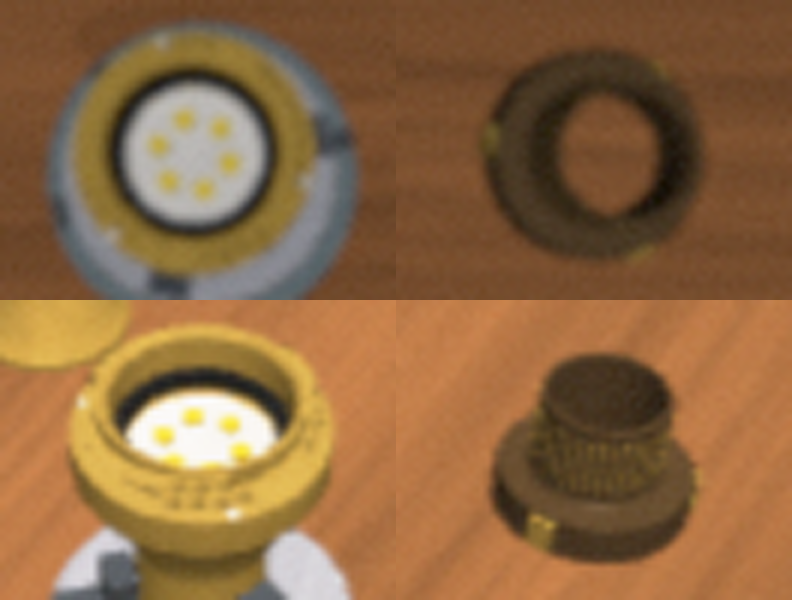

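The crop shows the collar's white dots at top (299,179), (322.8,202.3), (290.8,211.3) and side (297.7,192), (322.8,210.7). The hood's brass pads are at top (401.7,220), (430,208.3), (426.7,239.2) and side (382.2,185.7), (408.2,177).

Run:
```python
from h import *
from scipy.optimize import least_squares as L
def fit(x0,r0,z,top,side):
    # each dot assigned to nearest of three
    def f(p):
        out=[]
        for n,D in(('top',top),('side',side)):
            C=np.array([proj(n,[p[0]+p[3]*np.cos(p[2]+k),p[1]+p[3]*np.sin(p[2]+k),z]) for k in np.arange(3)*2*np.pi/3])
            for d in D:
                e=C-d; out+=list(e[np.argmin((e**2).sum(1))])
        return np.array(out+[(p[3]-r0)*.5])
    best=min((L(f,[*x0,a,r0]) for a in np.arange(0,2.1,.3)),key=lambda s:s.cost)
    print('xy',best.x[:2].round(1),'yaw',np.degrees(best.x[2])%120,'r',best.x[3],'res',best.fun.round(1))
lt=[(299,179),(322.8,202.3),(290.8,211.3)];ls=[(297.7,192),(322.8,210.7)]
ht=[(401.7,220),(430,208.3),(426.7,239.2)];hs=[(382.2,185.7),(408.2,177)]
fit((545,35),43.5,150,lt,ls);fit((545,35),43.5,150,lt,[]);fit((545,35),43.5,150,[],ls)
for z in(7,12): fit((490,-250),46,z,ht,hs)
fit((490,-250),46,9,ht,[])
# lens outlines
for n,roi,z in(('top',(150,183,200,235),31),('side',(270,310,198,242),28)):
    I=cv2.imread('pics/t0.png' if n=='top' else 'pics/s0.png'); h=cv2.cvtColor(I,cv2.COLOR_BGR2HSV)
    m=np.zeros(I.shape[:2],np.uint8); a,b,c,d=roi; m[a:b,c:d]=(h[a:b,c:d,1]<70)
    c=max(cv2.findContours(m,0,1)[0],key=cv2.contourArea); e=cv2.fitEllipse(cv2.convexHull(c)); print(n,'lens',e,ray(n,*e[0],z))
```

```text
xy [546.9  34. ] yaw 15.559576094186092 r 43.8343350686678 res [-0.4 -0.1 -0.3 -0.1 -0.6 -0.   0.3 -0.7  0.5 -0.6  0.2]
xy [546.7  33. ] yaw 15.632109311417995 r 43.55049105527291 res [ 0.   0.1  0.1 -0.1 -0.1 -0.   0. ]Traceback (most recent call last):
  File "<stdin>", line 16, in <module>
  File "<stdin>", line 12, in fit
  File "<stdin>", line 12, in <genexpr>
    return func(*args, **kwargs)
    vector_fun = VectorFunction(
        fun_wrapped,
    ...<6 lines>...
        workers=workers
    )
    self.J, dct = approx_derivative(
                  ~~~~~~~~~~~~~~~~~^
        self.fun_wrapped, self.x, f0=self.f, **finite_diff_options
        ^^^^^^^^^^^^^^^^^^^^^^^^^^^^^^^^^^^^^^^^^^^^^^^^^^^^^^^^^^
    )
    ^
    J, _nfev = _dense_difference(fun_wrapped, x0, f0, h,
               ~~~~~~~~~~~~~~~~~^^^^^^^^^^^^^^^^^^^^^^^^
                             use_one_sided, method,
                             ^^^^^^^^^^^^^^^^^^^^^^
                             mf)
                             ^^^
    df = [f_eval - f0 for f_eval in f_evals]
                                    ^^^^^^^
    f = np.atleast_1d(self.fun(x, *self.args, **self.kwargs))
                      ~~~~~~~~^^^^^^^^^^^^^^^^^^^^^^^^^^^^^^
    return np.atleast_1d(self.fun(x))
                         ~~~~~~~~^^^
    return self.f(x, *self.args, **self.kwargs)
           ~~~~~~^^^^^^^^^^^^^^^^^^^^^^^^^^^^^^
  File "<stdin>", line 8, in f
  File "h.py", line 12, in proj
    K,R,t=cam(n); q=K@(R@np.array(P,float)+t); return q[:2]/q[2]
          ~~~^^^
  File "h.py", line 4, in cam
    p=vision.camera_params(n)
ValueError: time passes only in moves, steps and waits
```

```bash
sed -i 's/^def cam/import functools\n@functools.cache\ndef cam/' h.py
python3 - <<'E'
from h import *
from scipy.optimize import least_squares as L
def fit(x0,r0,z,top,side):
    def f(p):
        out=[]
        for n,D in(('top',top),('side',side)):
            C=np.array([proj(n,[p[0]+p[3]*np.cos(p[2]+k),p[1]+p[3]*np.sin(p[2]+k),z]) for k in np.arange(3)*2*np.pi/3])
            for d in D:
                e=C-d; out+=list(e[np.argmin((e**2).sum(1))])
        return np.array(out+[(p[3]-r0)*.5])
    best=min((L(f,[*x0,a,r0]) for a in np.arange(0,2.1,.3)),key=lambda s:s.cost)
    print('xy',best.x[:2].round(1),'yaw',np.degrees(best.x[2])%120,'r',best.x[3],'res',best.fun.round(1))
ls=[(297.7,192),(322.8,210.7)]
ht=[(401.7,220),(430,208.3),(426.7,239.2)];hs=[(382.2,185.7),(408.2,177)]
fit((545,35),43.5,150,[],ls)
for z in(7,12): fit((490,-250),46,z,ht,hs)
fit((490,-250),46,9,ht,[])
for n,roi,z in(('top',(150,183,200,235),31),('side',(270,310,198,242),28)):
    I=cv2.imread('pics/t0.png' if n=='top' else 'pics/s0.png'); h=cv2.cvtColor(I,cv2.COLOR_BGR2HSV)
    m=np.zeros(I.shape[:2],np.uint8); a,b,c,d=roi; m[a:b,c:d]=(h[a:b,c:d,1]<70)
    c=max(cv2.findContours(m,0,1)[0],key=cv2.contourArea); e=cv2.fitEllipse(cv2.convexHull(c)); print(n,'lens',e,ray(n,*e[0],z))
E
```

```text
xy [546.6  36.2] yaw 15.532694171178008 r 43.510099273763885 res [ 0.  0. -0. -0.  0.]
xy [ 490.8 -266. ] yaw 83.19824338742102 r 46.95206518287598 res [ 0.1  0.5 -0.1 -0.1  0.2 -0.2 -0.1 -0.7 -0.2  0.8  0.5]
xy [ 490.4 -263.8] yaw 83.04282162110391 r 46.99402357415568 res [-0.4  0.5 -0.3  0.  -0.1  0.1 -0.1 -1.5 -0.1  0.   0.5]
xy [ 491.  -265.3] yaw 82.30051047673392 r 46.6438959723588 res [ 0.1  0.1  0.   0.1 -0.1 -0.2  0.3]
top lens ((216.6444091796875, 165.16970825195312), (25.213294982910156, 25.73409652709961), 93.20504760742188) [639.58077142 261.81849467  31.        ]
side lens ((219.09805297851562, 289.4974670410156), (28.60649299621582, 33.41769027709961), 62.76842498779297) [638.9530968  265.86064414  28.        ]
```

Request:
servo_tool(plan=[[[-1,0.352,0.955,0,0,0,-0.197],[-1,0.352,0.955,0,0,0,-0.197],[-1,0.352,0.955,0,0,0,-0.197],[-1,0.352,0.955,0,0,0,-0.197],[-1,0.352,0.955,0,0,0,-0.197]]])

```text
t: 0.52
ee_pos: [301.5, -387.8, 302.3]
orientation: [-3.108, -0.456, 0.0]
ft_force: [1.3, -1.0, 0.1]
width: 87.9
grasp_force: 0.0
```

Request:
servo_tool(plan=[[[-1,0.352,0.955,0,0,0,-0.197],[-1,0.352,0.955,0,0,0,-0.197],[-1,0.352,0.955,0,0,0,-0.197],[-1,0.352,0.955,0,0,0,-0.197],[-1,0.352,0.955,0,0,0,-0.197]]])

```text
t: 0.93
ee_pos: [371.9, -196.8, 302.6]
orientation: [-3.125, -0.322, 0.0]
ft_force: [0.8, -0.3, -0.1]
width: 87.5
grasp_force: 0.0
```

Request:
servo_tool(plan=[[[-1,0.352,0.955,0,0,0,-0.197],[-1,0.352,0.955,0,0,0,-0.197],[-1,0.352,0.955,0,0,0,-0.197],[-1,0.352,0.955,0,0,0,-0.197],[-1,0.352,0.955,0,0,0,-0.197]]])

```text
t: 1.35
ee_pos: [442.4, -5.6, 302.7]
orientation: [3.136, 0.189, -0.0]
ft_force: [-0.4, -0.9, -0.1]
width: 87.8
grasp_force: 0.0
```

Request:
servo_tool(plan=[[[-1,0.352,0.955,0,0,0,-0.197],[-1,0.352,0.955,0,0,0,-0.197],[-1,0.352,0.955,0,0,0,-0.197],[-1,0.352,0.955,0,0,0,-0.197],[-1,0.352,0.955,0,0,0,-0.197]]])

```text
t: 1.77
ee_pos: [512.8, 185.5, 302.5]
orientation: [3.141, 0.054, -0.001]
ft_force: [0.3, -0.8, 0.0]
width: 88.0
grasp_force: 0.0
```

Request:
servo_tool(plan=[[[-1,0.352,0.955,0,0,0,-0.197],[-1,0.352,0.955,0,0,0,-0.197],[-1,0,0,-1,0,0,0],[-1,0,0,-1,0,0,0],[-1,0,0,-1,0,0,0]]])

```text
t: 2.18
ee_pos: [540.9, 260.8, 181.5]
orientation: [-3.141, -0.004, -0.002]
ft_force: [0.1, -0.4, 0.3]
width: 87.8
grasp_force: 0.0
```

Request:
servo_tool(plan=[[[-1,0,0,0,0,0,0],[-1,0,0,0,0,0,0],[-1,0,0,0,0,0,0]]])

```text
t: 2.43
ee_pos: [541.8, 260.0, 184.3]
orientation: [-3.141, -0.001, -0.002]
ft_force: [0.9, 0.8, 0.5]
width: 87.9
grasp_force: 0.0
```

Request:
servo_tool(plan=[[[-1,0,0,-0.9,0,0,0],[-1,0,0,-0.7,0,0,0],[-1,0,0,-0.2,0,0,0],[-1,0,0,0,0,0,0],[-1,0,0,0,0,0,0]]])

```text
t: 2.85
ee_pos: [542.2, 260.1, 112.9]
orientation: [-3.14, -0.001, -0.004]
ft_force: [-0.4, -0.3, 0.6]
width: 87.9
grasp_force: 0.0
```

Request:
servo_tool(plan=[[[-1,0,0,0,0,0,0]]])

```text
t: 2.93
ee_pos: [542.4, 260.3, 113.2]
orientation: [-3.14, -0.001, -0.006]
ft_force: [-0.3, -0.0, 0.0]
width: 87.7
grasp_force: 0.0
```

Request:
servo_tool(plan=[[[-1,0,0,0,0,0,0]]])

```text
t: 3.02
ee_pos: [542.1, 260.2, 112.9]
orientation: [-3.14, -0.001, -0.005]
ft_force: [-0.7, 0.3, -0.0]
width: 87.7
grasp_force: 0.0
```

Run:
```python
from h import *
s=snap('side','s1.png'); cv2.imwrite('pics/s1c.png',cv2.resize(s[190:370,140:380,::-1],None,fx=3,fy=3,interpolation=cv2.INTER_CUBIC))
print(readout.get_obs()['ee_pos'],[proj('side',[541,260+y,30.7]) for y in(-50,50)])
```

```text
[541.87335337 260.14322352 112.59363421] [array([274.595806  , 290.31022021]), array([242.74814276, 330.31559894])]
```

View pics/s1c.png

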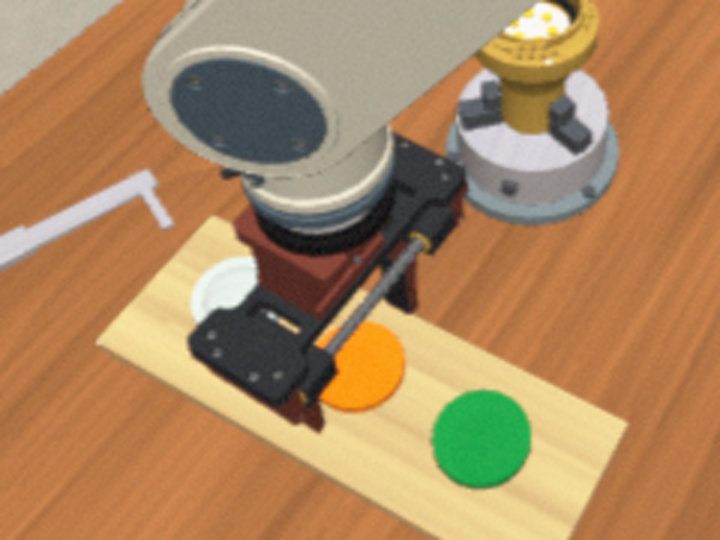

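The gripper straddles the amber disc, with its fingertips at about (313,425) and (405,300) in the crop and the green filter clear. I'll lower it and grip.

Request:
servo_tool(plan=[[[-1,-0.02,0,-0.19,0,0,0],[-1,0,0,0,0,0,0],[1,0,0,0,0,0,0],[1,0,0,0,0,0,0],[1,0,0,0,0,0,0]]])

```text
t: 3.48
ee_pos: [540.1, 259.7, 103.0]
orientation: [3.142, 0.001, -0.0]
ft_force: [-0.9, -0.1, 0.0]
width: 71.7
grasp_force: 0.0
```

Request:
servo_tool(plan=[[[1,0,0,0,0,0,0],[1,0,0,0,0,0,0],[1,0,0,0,0,0,0],[1,0,0,0,0,0,0]]])

```text
t: 3.82
ee_pos: [540.1, 259.7, 103.1]
orientation: [-3.142, -0.001, -0.0]
ft_force: [-0.4, -0.1, 0.2]
width: 61.0
grasp_force: 30.0
```

Request:
servo_tool(plan=[[[-0.6,0,0,0,0,0,0],[-0.6,0,0,0,0,0,0],[-0.6,0,0,0.06,0,0,0],[-0.6,0,0,0,0,0,0],[1,0,0,0,0,0,0]]])

```text
t: 4.23
ee_pos: [540.2, 259.8, 105.7]
orientation: [-3.141, -0.001, -0.001]
ft_force: [1.9, -0.5, -0.6]
width: 66.7
grasp_force: 0.0
```

Request:
servo_tool(plan=[[[1,0,0,0,0,0,0],[1,0,0,0,0,0,0],[1,0,0,0,0,0,0]]])

```text
t: 4.48
ee_pos: [540.2, 259.7, 105.6]
orientation: [-3.142, -0.001, -0.0]
ft_force: [-0.7, -0.3, 1.8]
width: 60.2
grasp_force: 30.0
```

Request:
servo_tool(plan=[[[1,0,0,0.5,0,0,0],[1,0,0,1,0,0,0],[1,0,0,1,0,0,0],[1,0,0,1,0,0,0],[1,0,0,1,0,0,0]]])

```text
t: 4.9
ee_pos: [539.6, 259.5, 287.0]
orientation: [3.141, 0.001, -0.001]
ft_force: [1.1, 0.3, -0.8]
width: 60.2
grasp_force: 30.0
```

Request:
servo_tool(plan=[[[1,0.027,-0.7,0,0,0,0],[1,0.027,-0.98,0,0,0,0],[1,0.027,-0.98,0,0,0,0],[1,0.027,-0.98,0,0,0,0],[1,0.027,-0.98,0,0,0,0]]])

```text
t: 5.32
ee_pos: [545.0, 73.4, 285.5]
orientation: [-3.142, -0.002, -0.0]
ft_force: [-0.6, 0.1, 0.1]
width: 60.0
grasp_force: 30.0
```

Request:
servo_tool(plan=[[[1,0.025,-0.8,0,0,0,0],[1,0,-0.22,0,0,0,0],[1,0,0,0,0,0,0],[1,0,0,0,0,0,0]]])

```text
t: 5.65
ee_pos: [546.5, 34.3, 285.4]
orientation: [-3.141, 0.001, 0.0]
ft_force: [0.3, -0.3, -0.6]
width: 60.4
grasp_force: 30.0
```

Run:
```python
from h import *
s=snap('side','s2.png');t=snap('top','t2.png'); p=readout.get_obs()['ee_pos'];print(p)
def crop(I,u,v,w,h,k): return cv2.resize(I[v-h//2:v+h//2,u-w//2:u+w//2,::-1],None,fx=k,fy=k,interpolation=cv2.INTER_CUBIC)
cv2.imwrite('pics/c2.png',np.hstack([crop(s,317,196,100,100,4),crop(t,305,197,100,100,4)]))
h=cv2.cvtColor(s,cv2.COLOR_RGB2HSV); m=((h[...,0]<17)&(h[...,1]>215)&(h[...,2]>150)).astype(np.uint8); m[:,:250]=0;m[:,390:]=0;m[280:]=0
c=max(cv2.findContours(m,0,1)[0],key=cv2.contourArea); print(cv2.boundingRect(c),cv2.contourArea(c))
# expected disc, in side view: bottom and top extents
z=p[2]-80
for zz in(z-5.5,z+2.5):
    P=np.array([proj('side',[p[0]+31*np.cos(a),p[1]+31*np.sin(a),zz]) for a in np.linspace(0,6.28,73)]); print(P.min(0),P.max(0))
```

```text
[546.49274036  35.38177651 285.38517848]
(315, 166, 17, 22) 19.0
[302.45632275 167.91573693] [333.49900863 188.47491698]
[302.3707151 164.8995754] [333.64319461 185.43394205]
```

View pics/c2.png

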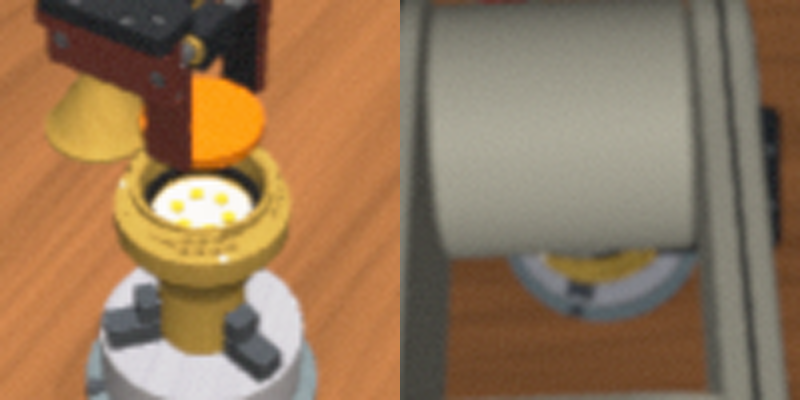

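The side view shows the amber disc level in the fingers, spanning columns 302–333.3 as the measured TCP predicts, with the collar below spanning 295.3–339.5. The arm blocks the top view. I'll use the side view to refine the barrel position.

Run:
```python
from h import *
def ext(x,y,r,z):
    P=np.array([proj('side',[x+r*np.cos(a),y+r*np.sin(a),z]) for a in np.linspace(0,6.28,73)]); return P.min(0).round(1),P.max(0).round(1)
for c in((546.7,34.3),(546.7,36.2),(545,36)): print(c,ext(*c,46,150),ext(*c,46,147),ext(*c,37,165),ext(*c,32.5,165))
I=cv2.imread('pics/s0.png'); h=cv2.cvtColor(I,cv2.COLOR_BGR2HSV)
m=((h[...,0]>14)&(h[...,0]<32)&(h[...,1]>90)).astype(np.uint8)
for r in (180,186,190,194,198,202,206,210): 
    u=np.where(m[r,285:350])[0]+285; print(r,u.min(),u.max(),end='; ')
for u in(310,314,317,320,324): v=np.where(m[170:230,u])[0]+170; print('col',u,v.min(),v.max())
g=cv2.cvtColor(I,cv2.COLOR_BGR2GRAY); print(g[174:200,317])
```

```text
(546.7, 34.3) (array([296. , 180.8]), array([340. , 211.4])) (array([296. , 181.8]), array([339.9, 212.5])) (array([300.1, 178.4]), array([336., 203.])) (array([302.3, 179.8]), array([333.8, 201.4]))
(546.7, 36.2) (array([295.5, 181.3]), array([339.5, 212. ])) (array([295.5, 182.3]), array([339.5, 213. ])) (array([299.6, 178.9]), array([335.5, 203.5])) (array([301.8, 180.3]), array([333.3, 202. ]))
(545, 36) (array([296.2, 181.5]), array([340.3, 212.3])) (array([296.2, 182.6]), array([340.2, 213.3])) (array([300.3, 179.1]), array([336.3, 203.8])) (array([302.5, 180.5]), array([334.1, 202.2]))
180 285 327; 186 285 336; 190 297 338; 194 295 339; 198 295 339; 202 296 339; 206 297 338; 210 300 335; col 310 179 229
col 314 179 229
col 317 178 229
col 320 179 229
col 324 180 223
[139 132 138 136 146 174 179 146 131 127 126 120  66  40  37  87 188 245
 247 235 227 222 246 248 248 248]
```

Request:
servo_tool(plan=[[[1,0,0.03,-0.3,0,0,0],[1,0,0,-0.3,0,0,0],[1,0,0,-0.3,0,0,0],[1,0,0,0,0,0,0],[1,0,0,0,0,0,0]]])

```text
t: 6.17
ee_pos: [546.1, 36.3, 248.8]
orientation: [-3.141, -0.003, 0.003]
ft_force: [0.8, 0.1, -0.6]
width: 60.5
grasp_force: 30.0
```

Request:
servo_tool(plan=[[[1,0,0,0,0,0,0]]])

```text
t: 6.25
ee_pos: [546.6, 35.9, 249.6]
orientation: [-3.141, -0.002, 0.0]
ft_force: [0.4, 0.0, -0.3]
width: 60.8
grasp_force: 30.0
```

Request:
servo_tool(plan=[[[1,0,0,-0.04,0,0,0],[1,0,0,-0.04,0,0,0],[1,0,0,0,0,0,0],[1,0,0,0,0,0,0]]])

```text
t: 6.58
ee_pos: [546.5, 35.3, 246.4]
orientation: [-3.142, -0.001, -0.0]
ft_force: [0.7, 0.4, -0.1]
width: 60.3
grasp_force: 30.0
```

Request:
servo_tool(plan=[[[1,0,0,0,0,0,0]]])

```text
t: 6.67
ee_pos: [546.6, 35.3, 246.4]
orientation: [-3.142, -0.001, -0.0]
ft_force: [-0.0, -0.8, -1.0]
width: 60.5
grasp_force: 30.0
```

Request:
servo_tool(plan=[[[-0.6,0,0,0,0,0,0],[-0.6,0,0,0,0,0,0],[-0.6,0,0,0,0,0,0],[-0.6,0,0,0.5,0,0,0],[-1,0,0,1,0,0,0]]])

```text
t: 7.08
ee_pos: [544.1, 35.2, 302.8]
orientation: [3.141, 0.001, -0.014]
ft_force: [0.0, -0.1, 0.5]
width: 74.1
grasp_force: 0.0
```

Request:
servo_tool(plan=[[[-1,0.2,0.95,0,0,0,0],[-1,0.4,0.9,0,0,0,0],[-1,0.4,0.9,0,0,0,0],[-1,0.4,0.9,0,0,0,0],[-1,0.4,0.9,0,0,0,0]]])

```text
t: 7.5
ee_pos: [619.0, 219.1, 306.6]
orientation: [-3.141, -0.001, -0.001]
ft_force: [0.3, -0.1, 0.2]
width: 87.8
grasp_force: 0.0
```

Request:
servo_tool(plan=[[[-1,0.4,0.9,0,0,0,0],[-1,0.1,0.23,-0.5,0,0,0],[-1,0,0,-1,0,0,0],[-1,0,0,0,0,0,0],[-1,0,0,0,0,0,0]]])

```text
t: 7.92
ee_pos: [637.1, 262.0, 244.1]
orientation: [3.139, 0.001, -0.009]
ft_force: [0.4, 0.6, 0.4]
width: 87.8
grasp_force: 0.0
```

Run:
```python
from h import *
s=snap('side','s3.png');p=readout.get_obs()['ee_pos'];print(p)
def crop(I,u,v,w,h,k): return cv2.resize(I[v-h//2:v+h//2,u-w//2:u+w//2,::-1],None,fx=k,fy=k,interpolation=cv2.INTER_CUBIC)
cv2.imwrite('pics/c3.png',np.hstack([crop(s,317,200,80,100,5),crop(s,225,280,80,100,5)]))
```

```text
[638.2695292  262.15155896 246.34475025]
```

View pics/c3.png

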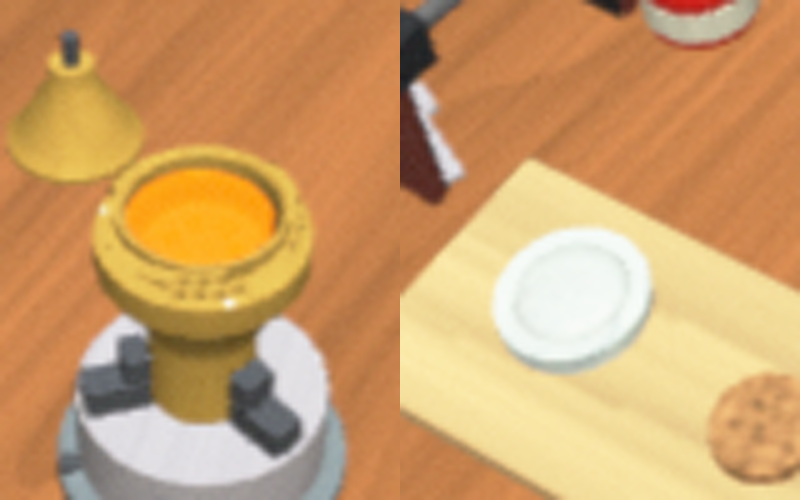

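The amber filter is seated flat in the bore. The lens sits on its rest, centred at about (219,289.6) in the side view.

Request:
servo_tool(plan=[[[-1,0.02,0.04,-0.95,0,0,0],[-1,0,0,-0.95,0,0,0],[-1,0,0,-0.95,0,0,0],[-1,0,0,-0.4,0,0,0],[-1,0,0,-0.1,0,0,0]]])

```text
t: 8.38
ee_pos: [638.6, 263.2, 110.8]
orientation: [3.14, -0.001, -0.005]
ft_force: [-0.0, -0.8, -0.1]
width: 87.6
grasp_force: 0.0
```

Request:
servo_tool(plan=[[[-1,0,0,0,0,0,0],[-1,0,0,0,0,0,0],[-1,0,0,0,0,0,0]]])

```text
t: 8.63
ee_pos: [641.0, 264.6, 115.3]
orientation: [-3.14, -0.001, -0.007]
ft_force: [0.3, -0.5, -0.2]
width: 87.4
grasp_force: 0.0
```

Request:
servo_tool(plan=[[[-1,0,0,0,0,0,0]]])

```text
t: 8.72
ee_pos: [640.6, 264.6, 114.8]
orientation: [-3.14, -0.001, -0.006]
ft_force: [0.7, -0.1, -0.6]
width: 87.9
grasp_force: 0.0
```

Request:
servo_tool(plan=[[[-1,0,0,-0.1,0,0,0],[-1,0,0,0,0,0,0],[-1,0,0,0,0,0,0],[-1,0,0,0,0,0,0],[-1,0,0,0,0,0,0]]])

```text
t: 9.13
ee_pos: [639.3, 264.2, 108.3]
orientation: [-3.142, -0.001, 0.0]
ft_force: [-0.3, 0.0, 0.3]
width: 88.0
grasp_force: 0.0
```

Request:
servo_tool(plan=[[[-0.6,0,0,0,0,0,0],[-0.6,0,0,0,0,0,0]]])

```text
t: 9.3
ee_pos: [639.3, 264.1, 108.2]
orientation: [3.142, 0.001, -0.0]
ft_force: [0.2, -0.2, -1.1]
width: 77.8
grasp_force: 0.0
```

Request:
servo_tool(plan=[[[1,0,0,0,0,0,0],[1,0,0,0,0,0,0],[1,0,0,0,0,0,0],[1,0,0,0,0,0,0],[1,0,0,0,0,0,0]]])

```text
t: 9.72
ee_pos: [639.3, 264.1, 108.3]
orientation: [3.142, 0.001, -0.0]
ft_force: [0.1, 0.2, 0.2]
width: 60.2
grasp_force: 30.0
```

Request:
servo_tool(plan=[[[1,0,0,0.5,0,0,0],[1,0,0,0.95,0,0,0],[1,0,0,0.95,0,0,0],[1,0,0,0.95,0,0,0],[1,0,0,0.95,0,0,0]]])

```text
t: 10.13
ee_pos: [638.9, 264.0, 281.7]
orientation: [3.141, 0.001, -0.001]
ft_force: [1.0, -0.1, -0.9]
width: 59.9
grasp_force: 30.0
```

Request:
servo_tool(plan=[[[1,-0.3,-0.7,0,0,0,0],[1,-0.36,-0.9,0,0,0,0],[1,-0.36,-0.9,0,0,0,0],[1,-0.36,-0.9,0,0,0,0],[1,-0.36,-0.9,0,0,0,0]]])

```text
t: 10.55
ee_pos: [568.6, 90.8, 280.3]
orientation: [3.142, 0.002, 0.0]
ft_force: [-0.2, -0.8, -1.6]
width: 60.6
grasp_force: 30.0
```

Request:
servo_tool(plan=[[[1,-0.36,-0.9,0,0,0,0],[1,-0.22,-0.52,0,0,0,0],[1,0,0,-0.2,0,0,0],[1,0,0,-0.2,0,0,0],[1,0,0,0,0,0,0]]])

```text
t: 10.97
ee_pos: [546.1, 35.7, 262.7]
orientation: [-3.141, -0.0, 0.003]
ft_force: [-0.7, -0.3, -1.3]
width: 60.4
grasp_force: 30.0
```

Request:
servo_tool(plan=[[[1,0,0,0,0,0,0],[1,0,0,0,0,0,0]]])

```text
t: 11.13
ee_pos: [546.9, 36.4, 264.0]
orientation: [-3.141, -0.003, 0.0]
ft_force: [-0.2, -0.2, -0.9]
width: 60.6
grasp_force: 30.0
```

Request:
servo_tool(plan=[[[1,0,0,-0.1,0,0,0],[1,0,0,-0.1,0,0,0],[1,0,0,-0.08,0,0,0],[1,0,0,-0.06,0,0,0],[1,0,0,0,0,0,0]]])

```text
t: 11.55
ee_pos: [546.2, 35.5, 249.9]
orientation: [3.142, 0.001, -0.002]
ft_force: [0.1, 0.8, -1.1]
width: 60.2
grasp_force: 30.0
```

Request:
servo_tool(plan=[[[1,0,0,-0.05,0,0,0],[1,0,0,-0.05,0,0,0],[1,0,0,0,0,0,0],[1,0,0,0,0,0,0]]])

```text
t: 11.88
ee_pos: [546.5, 35.3, 246.6]
orientation: [3.142, 0.001, -0.0]
ft_force: [0.4, -0.2, -0.7]
width: 60.5
grasp_force: 30.0
```

Request:
servo_tool(plan=[[[-0.6,0,0,0,0,0,0],[-0.6,0,0,0,0,0,0],[-0.6,0,0,0,0,0,0],[-0.6,0,0,0.5,0,0,0],[-1,0,0,0.8,0,0,0]]])

```text
t: 12.3
ee_pos: [544.8, 35.2, 296.5]
orientation: [3.141, 0.001, -0.01]
ft_force: [0.5, 0.0, -0.3]
width: 74.1
grasp_force: 0.0
```

Request:
servo_tool(plan=[[[-1,-0.1,-0.6,0,0,0,1],[-1,-0.185,-0.98,0,0,0,1],[-1,-0.185,-0.98,0,0,0,1],[-1,-0.185,-0.98,0,0,0,1],[-1,-0.185,-0.98,0,0,0,1]]])

```text
t: 12.72
ee_pos: [512.4, -146.9, 299.1]
orientation: [3.065, 0.689, 0.001]
ft_force: [0.4, -0.1, 0.6]
width: 87.8
grasp_force: 0.0
```

Request:
servo_tool(plan=[[[-1,-0.185,-0.98,0,0,0,1],[-1,-0.185,-0.98,0,0,0,1],[-1,-0.185,-0.98,0,0,0,1],[-1,0,-0.06,-0.8,0,0,0],[-1,0,0,-0.9,0,0,0]]])

```text
t: 13.13
ee_pos: [491.8, -269.1, 232.6]
orientation: [2.948, 1.068, 0.008]
ft_force: [-0.3, 0.6, -0.6]
width: 87.8
grasp_force: 0.0
```

Request:
servo_tool(plan=[[[-1,0,0,-0.5,0,0,0],[-1,0,0,0,0,0,0],[-1,0,0,0,0,0,0],[-1,0,0,0,0,0,0]]])

```text
t: 13.47
ee_pos: [491.5, -265.8, 212.0]
orientation: [2.95, 1.075, 0.002]
ft_force: [-0.4, -1.0, 0.0]
width: 87.9
grasp_force: 0.0
```

Run:
```python
from h import *
s=snap('side','s4.png');t=snap('top','t4.png');p=readout.get_obs();print(p['ee_pos'],p['orientation'],p['qpos'])
def crop(I,u,v,w,h,k): return cv2.resize(I[v-h//2:v+h//2,u-w//2:u+w//2,::-1],None,fx=k,fy=k,interpolation=cv2.INTER_CUBIC)
cv2.imwrite('pics/c4.png',np.vstack([np.hstack([crop(s,317,200,80,60,5),crop(s,391,172,80,60,5)]),np.hstack([crop(t,305,197,80,60,5),crop(t,419,222,80,60,5)])]))
```

```text
[ 491.79904682 -265.76820065  212.53460986] [2.94924239 1.07517334 0.00339674] [-5.16750022e-01  4.48590296e-01  1.84095827e+00  5.87500369e-05
  8.48754293e-01  3.54835965e-01]
```

View pics/c4.png

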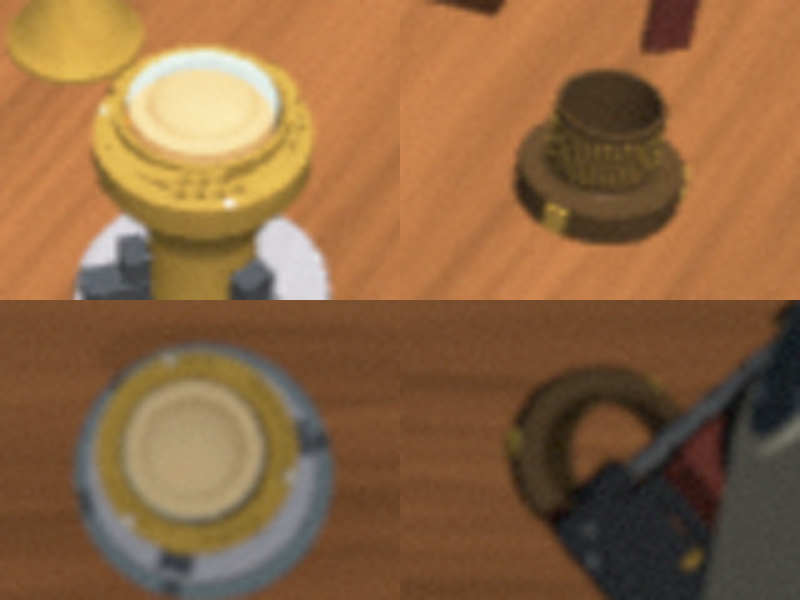

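The lens sits level in the mouth, dome up. In the side crop the hood's skirt spans columns about 373.6–407.8 and its lower edge is at row 190.2. I'll check the hood's centre against these before gripping.

Run:
```python
from h import *
from scipy.optimize import least_squares as L
a=np.linspace(0,2*np.pi,181)
def ext(n,x,y,r,zs):
    P=np.array([proj(n,[x+r*np.cos(b),y+r*np.sin(b),z]) for b in a for z in zs]); return np.r_[P.min(0),P.max(0)]
ms=[373.6,407.8,190.2]; mn=[381.8,403.6,155.6]; mt=[400.8,204.4,436.8,239.6]
def rs(p): e=ext('side',*p,46,(0,20)); f=ext('side',*p,30,(62,)); return np.r_[e[[0,2,3]]-ms,f[[0,2,1]]-mn]
def rt(p): return ext('top',*p,46,(0,20))-mt
for f in(rs,rt): s=L(f,[490.8,-265.5]);print(s.x,s.fun.round(1))
s=L(lambda p:np.r_[rs(p),rt(p)],[490.8,-265.5]);print(s.x)
```

```text
[ 490.64186802 -259.59404145] [-0.4 -0.2  0.5 -0.1  0.7 -0.6]
[ 492.26222655 -262.86445653] [-0.6 -0.2  0.6  0.2]
[ 491.69769953 -261.98856473]
```

Request:
servo_tool(plan=[[[-1,0,0.075,-0.5,0,0,0],[-1,0,0,-0.9,0,0,0],[-1,0,0,-0.9,0,0,0],[-1,0,0,-0.4,0,0,0],[-1,0,0,0,0,0,0]]])

```text
t: 13.98
ee_pos: [490.8, -262.2, 101.6]
orientation: [-2.951, -1.076, 0.001]
ft_force: [0.3, 0.2, 0.5]
width: 87.7
grasp_force: 0.0
```

Request:
servo_tool(plan=[[[1,0,0,0,0,0,0],[1,0,0,0,0,0,0],[1,0,0,0,0,0,0],[1,0,0,0,0,0,0],[1,0,0,0,0,0,0]]])

```text
t: 14.4
ee_pos: [491.1, -262.6, 103.6]
orientation: [2.951, 1.075, 0.001]
ft_force: [-0.1, 0.8, 5.9]
width: 59.9
grasp_force: 30.0
```

Request:
servo_tool(plan=[[[1,0,0,0,0,0,0],[1,0,0,0,0,0,0]]])

```text
t: 14.57
ee_pos: [491.1, -262.6, 103.6]
orientation: [2.951, 1.075, 0.001]
ft_force: [-0.3, 0.1, 7.3]
width: 60.1
grasp_force: 30.0
```

Request:
servo_tool(plan=[[[1,0,0,0.4,0,0,0],[1,0,0,0.95,0,0,0.99],[1,0,0,0.95,0,0,0.99],[1,0,0,0.95,0,0,0.99],[1,0,0,0.95,0,0,0.99]]])

```text
t: 14.98
ee_pos: [490.1, -262.1, 272.1]
orientation: [-2.719, -1.572, 0.001]
ft_force: [1.1, -0.5, -2.2]
width: 60.2
grasp_force: 30.0
```

Request:
servo_tool(plan=[[[1,0,0,0.8,0,0,0.99],[1,0.17,0.9,0,0,0,0.99],[1,0.17,0.9,0,0,0,0.99],[1,0.17,0.9,0,0,0,0.99],[1,0.17,0.9,0,0,0,0.99]]])

```text
t: 15.4
ee_pos: [517.5, -117.1, 302.9]
orientation: [2.32, 2.118, 0.0]
ft_force: [0.4, -1.0, -2.6]
width: 60.1
grasp_force: 30.0
```

Request:
servo_tool(plan=[[[1,0.17,0.9,0,0,0,0.99],[1,0.17,0.9,0,0,0,0.99],[1,0.17,0.9,0,0,0,0.99],[1,0.17,0.9,0,0,0,0.99],[1,0.03,0.25,0,0,0,0.99]]])

```text
t: 15.82
ee_pos: [546.6, 39.6, 302.6]
orientation: [-1.808, -2.569, -0.002]
ft_force: [0.0, 0.5, -1.6]
width: 59.9
grasp_force: 30.0
```

Request:
servo_tool(plan=[[[1,0,0,0,0,0,0.99],[1,0,0,0,0,0,0.99],[1,0,0,0,0,0,0],[1,0,0,0,0,0,0],[1,0,0,0,0,0,0]]])

```text
t: 16.23
ee_pos: [546.1, 35.3, 302.6]
orientation: [-1.593, -2.708, 0.0]
ft_force: [0.4, 0.3, -1.9]
width: 60.0
grasp_force: 30.0
```

Run:
```python
from h import *
s=snap('side','s5.png');p=readout.get_obs();print(p['ee_pos'],p['orientation'],p['qpos'][[0,5]])
def crop(I,u,v,w,h,k): return cv2.resize(I[v-h//2:v+h//2,u-w//2:u+w//2,::-1],None,fx=k,fy=k,interpolation=cv2.INTER_CUBIC)
cv2.imwrite('pics/c5.png',crop(s,317,170,96,100,6))
q=p['ee_pos']; a=np.linspace(0,2*np.pi,181)
def ext(n,x,y,r,zs):
    P=np.array([proj(n,[x+r*np.cos(b),y+r*np.sin(b),z]) for b in a for z in zs]); return np.r_[P.min(0),P.max(0)]
b=q[2]-103.6; print('skirt exp',ext('side',*q[:2],46,(b,b+20)).round(1))
print('pads exp',[proj('side',[q[0]+46.5*np.cos(np.radians(w)),q[1]+46.5*np.sin(np.radians(w)),b+8]).round(1) for w in(42.5,162.5,282.5)])
```

```text
[546.14894332  35.25172574 302.59254642] [-1.59216437e+00 -2.70804131e+00  2.62773068e-04] [ 0.04272916 -0.46503287]
skirt exp [294.8 156.  341.7 194.2]
pads exp [array([295. , 178.1]), array([334.1, 187.3]), array([325.5, 161.3])]
```

View pics/c5.png

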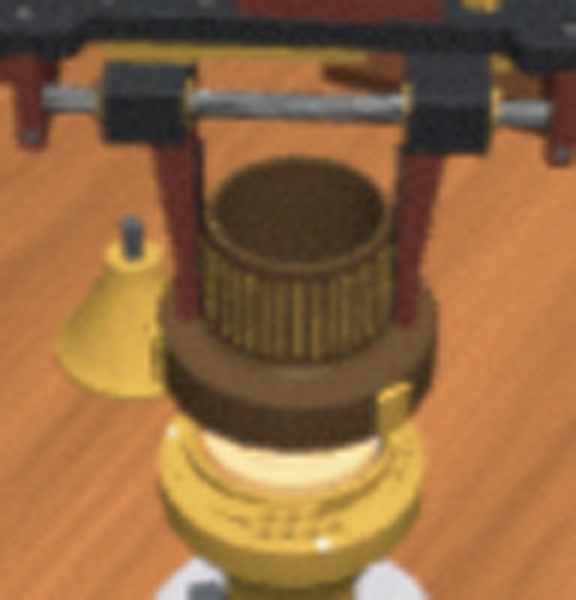

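The hood hangs level above the mouth, and its front pad at (334.3,186.6) agrees with the predicted (334.1,187.3), so its yaw is right. I'll lower it and watch the force.

Request:
servo_tool(plan=[[[1,0.01,0,-0.2,0,0,0],[1,0,0,-0.3,0,0,0],[1,0,0,-0.2,0,0,0],[1,0,0,-0.05,0,0,0],[1,0,0,0,0,0,0]]])

```text
t: 16.7
ee_pos: [546.2, 35.4, 271.6]
orientation: [-1.589, -2.708, 0.002]
ft_force: [0.2, 1.2, -1.5]
width: 59.9
grasp_force: 30.0
```

Request:
servo_tool(plan=[[[1,0,0,0,0,0,0],[1,0,0,0,0,0,0],[1,0,0,-0.05,0,0,0],[1,0,0,0,0,0,0]]])

```text
t: 17.03
ee_pos: [546.7, 35.5, 270.8]
orientation: [1.589, 2.71, 0.0]
ft_force: [0.9, -0.5, -3.3]
width: 59.9
grasp_force: 30.0
```

Request:
servo_tool(plan=[[[1,0,0,-0.05,0,0,0],[1,0,0,0,0,0,0]]])

```text
t: 17.2
ee_pos: [546.6, 35.5, 268.5]
orientation: [-1.589, -2.71, 0.0]
ft_force: [-0.9, -0.1, -2.6]
width: 60.0
grasp_force: 30.0
```

Request:
servo_tool(plan=[[[1,0,0,-0.05,0,0,0],[1,0,0,0,0,0,0]]])

```text
t: 17.37
ee_pos: [546.9, 35.6, 267.3]
orientation: [1.589, 2.71, 0.0]
ft_force: [-2.2, 1.1, 5.9]
width: 59.8
grasp_force: 30.0
```

Request:
servo_tool(plan=[[[1,0,0,-0.02,0,0,0],[1,0,0,0,0,0,0],[1,0,0,0,0,0,0]]])

```text
t: 17.62
ee_pos: [546.9, 35.7, 267.2]
orientation: [1.589, 2.71, 0.001]
ft_force: [-4.2, 0.4, 8.3]
width: 59.8
grasp_force: 30.0
```

Run:
```python
from h import *
s=snap('side','s6.png')
p=readout.get_obs();print({k:p[k].round(3) for k in('ee_pos','orientation','ft_force','moment')})
cv2.imwrite('pics/c6.png',cv2.resize(s[140:225,270:366,::-1],None,fx=7,fy=7,interpolation=cv2.INTER_CUBIC))
```

```text
{'ee_pos': array([546.851,  35.655, 267.157]), 'orientation': array([1.589e+00, 2.710e+00, 1.000e-03]), 'ft_force': array([-4.494,  1.622,  8.453]), 'moment': array([-0.188,  0.577, -0.156])}
```

View pics/c6.png

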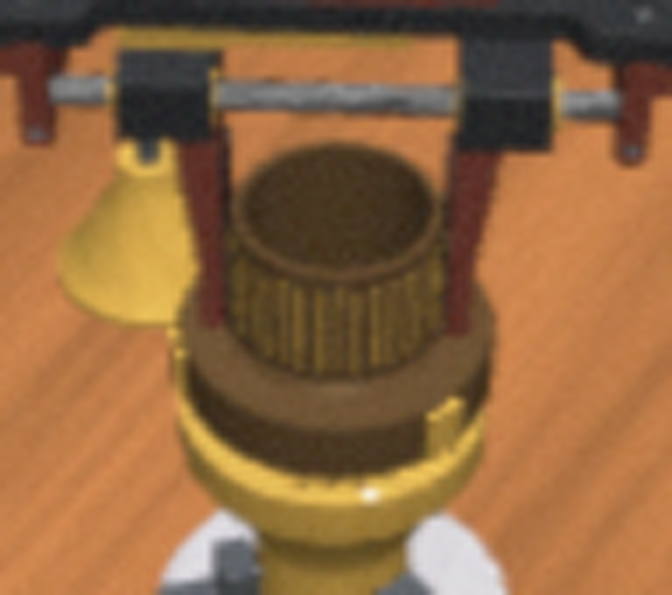

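The picture shows the skirt caught high on the thread. It spans 295.7–340.0 while the collar spans 294.3–338.9, so the hood sits slightly to the image right. I'll measure the offset relative to the collar in this picture.

Run:
```python
from h import *
from scipy.optimize import least_squares as L
s=cv2.imread('pics/s6.png').astype(float); g=s.mean(2)
def edge(line,lo):  # strongest gradient, subpixel
    d=np.abs(np.diff(line)); i=d.argmax(); w=d[max(0,i-1):i+2]; return lo+max(0,i-1)+.5+(w*np.arange(len(w))).sum()/w.sum()
# front lower edge of the skirt: dark brown -> yellow, by column
E_=[]
for u in range(304,330,2):
    E_.append((u,edge(s[200:211,u,2],200)))
print('skirt bottom',[(u,round(v,1)) for u,v in E_])
# neck top rim outer, far edge (row) and front
C_=[]
for u in range(306,332,2):
    C_.append((u,edge(s[208:222,u,2]-s[208:222,u,0],208)))
print('collar low',[(u,round(v,1)) for u,v in C_])
a=np.linspace(0,2*np.pi,721)
def low(x,y,r,z,us):
    P=np.array([proj('side',[x+r*np.cos(b),y+r*np.sin(b),z]) for b in a]); P=P[P[:,1]>P[:,1].mean()]; P=P[P[:,0].argsort()]; return np.interp(us,P[:,0],P[:,1])
us=np.array([e[0] for e in E_]);print('model skirt',low(546.85,35.65,46,163.5,us).round(1))
us=np.array([e[0] for e in C_]);print('model collar z150',low(546.7,35.3,46,150,us).round(1),'z146',low(546.7,35.3,46,146,us).round(1))
print('dot',proj('side',[546.7+43.5*np.cos(np.radians(135.5)),35.3+43.5*np.sin(np.radians(135.5)),150]))
W=s[205:216,316:330].mean(2); B=s[205:216,316:330,0]; B=np.clip(B-120,0,None); yy,xx=np.mgrid[205:216,316:330]; print('dot meas',(B*xx).sum()/B.sum(),(B*yy).sum()/B.sum())
for r in range(180,206,3):
    l=s[r,285:350]; print(r,l[:14].mean(1).astype(int),l[-16:].mean(1).astype(int))
```

```text
skirt bottom [(304, np.float64(204.6)), (306, np.float64(205.4)), (308, np.float64(206.4)), (310, np.float64(207.1)), (312, np.float64(207.4)), (314, np.float64(207.7)), (316, np.float64(207.8)), (318, np.float64(208.3)), (320, np.float64(207.8)), (322, np.float64(207.6)), (324, np.float64(207.5)), (326, np.float64(206.7)), (328, np.float64(206.1))]
collar low [(306, np.float64(214.7)), (308, np.float64(210.6)), (310, np.float64(216.3)), (312, np.float64(211.4)), (314, np.float64(208.7)), (316, np.float64(208.9)), (318, np.float64(208.7)), (320, np.float64(208.8)), (322, np.float64(209.8)), (324, np.float64(216.6)), (326, np.float64(210.7)), (328, np.float64(215.3)), (330, np.float64(213.7))]
model skirt [203.9 204.8 205.6 206.2 206.6 206.9 207.1 207.1 207.  206.8 206.5 206.
 205.4]
model collar z150 [209.3 210.1 210.7 211.2 211.5 211.7 211.7 211.7 211.5 211.1 210.7 210.
 209.2] z146 [210.7 211.5 212.1 212.6 212.9 213.1 213.1 213.  212.8 212.5 212.  211.4
 210.5]
dot [322.98853661 210.39891553]
dot meas 322.6808510638298 210.4255319148936
180 [148 151 151 154 155 161 161 162 161 158 
[... 406 characters left out ...]
 85  83  80  81  74  91 123 137 142 140 137 135 133 137 137]
192 [123 128 132 130 129 132 137 136 132 101 102  76  54  70] [ 81  80  82  79  62  58 100 134 139 140 134 134 134 134 130 134]
195 [130 130 132 135 139 138 135 129 129 126 120  84  48  42] [ 82  70  58  54  46  61 121 136 136 138 138 136 132 132 132 130]
198 [132 135 133 132 129 130 130 136 136 140 149 155 109  54] [145 115  75  55  86 126 138 137 136 135 135 130 132 127 125 123]
201 [135 133 129 128 135 137 142 136 133 131 112 123 158 162] [109  96 112 147 133 129 136 135 134 133 131 128 126 124 129 131]
204 [131 135 137 139 140 133 133 132 134 134 130 103  92 123] [130 149 144 112  99 122 135 134 130 125 123 125 129 131 130 131]
```

Request:
servo_tool(plan=[[[1,0,0,0.08,0,0,0],[1,0.045,-0.035,0,0,0,0],[1,0,0,0,0,0,0],[1,0,0,-0.06,0,0,0],[1,0,0,0,0,0,0]]])

```text
t: 18.08
ee_pos: [548.3, 34.0, 266.0]
orientation: [-1.589, -2.71, 0.001]
ft_force: [0.0, -0.1, -3.1]
width: 59.9
grasp_force: 30.0
```

Request:
servo_tool(plan=[[[1,0,0,-0.05,0,0,0],[1,0,0,0,0,0,0]]])

```text
t: 18.25
ee_pos: [548.4, 34.0, 264.1]
orientation: [-1.589, -2.71, 0.001]
ft_force: [0.5, -0.9, -2.7]
width: 59.8
grasp_force: 30.0
```

```bash
python3 -c "
from h import *
p=readout.get_obs();print({k:p[k].round(2) for k in('ee_pos','ft_force','moment')})"
```

```text
{'ee_pos': array([548.45,  34.04, 264.11]), 'ft_force': array([ 0.48, -0.91, -2.75]), 'moment': array([-0.18, -0.25,  0.02])}
```

The hood is now past the thread crest without contact. I'll lower it further onto the thread.

Request:
servo_tool(plan=[[[1,0,0,-0.03,0,0,0],[1,0,0,0,0,0,0]]])

```text
t: 18.42
ee_pos: [548.5, 34.0, 263.2]
orientation: [-1.589, -2.71, 0.0]
ft_force: [0.5, -1.4, -3.6]
width: 60.1
grasp_force: 30.0
```

Request:
servo_tool(plan=[[[1,0,0,-0.03,0,0,0],[1,0,0,0,0,0,0]]])

```text
t: 18.58
ee_pos: [548.5, 34.1, 262.1]
orientation: [1.589, 2.71, -0.0]
ft_force: [1.5, -0.0, -2.0]
width: 59.8
grasp_force: 30.0
```

Request:
servo_tool(plan=[[[1,0,0,-0.02,0,0,0],[1,0,0,0,0,0,0]]])

```text
t: 18.75
ee_pos: [548.5, 34.1, 261.4]
orientation: [1.589, 2.71, -0.0]
ft_force: [1.6, 0.3, -2.4]
width: 59.6
grasp_force: 30.0
```

Request:
servo_tool(plan=[[[1,0,0,-0.02,0,0,0],[1,0,0,0,0,0,0]]])

```text
t: 18.92
ee_pos: [548.6, 34.1, 260.7]
orientation: [1.589, 2.71, 0.0]
ft_force: [-0.4, -0.5, -1.4]
width: 60.3
grasp_force: 30.0
```

Request:
servo_tool(plan=[[[1,0,0,-0.02,0,0,0],[1,0,0,0,0,0,0]]])

```text
t: 19.08
ee_pos: [548.6, 34.1, 260.6]
orientation: [1.589, 2.71, 0.0]
ft_force: [-2.7, -2.3, 4.6]
width: 60.0
grasp_force: 30.0
```

Request:
servo_tool(plan=[[[1,0,0,-0.02,0,0,0],[1,0,0,0,0,0,0]]])

```text
t: 19.25
ee_pos: [548.6, 34.0, 260.5]
orientation: [1.589, 2.71, 0.0]
ft_force: [-3.7, -1.4, 11.5]
width: 59.4
grasp_force: 30.0
```

The hood rests on the thread with its base at about 157 mm, which fits the lugs lying on the thread. I'll let go, recentre, turn the wrist back and grip it afresh.

Request:
servo_tool(plan=[[[1,0,0,0.02,0,0,0],[-1,0,0,0,0,0,0],[-1,0,0,0,0,0,0],[-1,0,0,0,0,0,0],[-1,0,0,0,0,0,0]]])

```text
t: 19.67
ee_pos: [548.5, 34.2, 259.7]
orientation: [-1.589, -2.71, 0.0]
ft_force: [-0.9, -0.9, -0.1]
width: 83.1
grasp_force: 0.0
```

Request:
servo_tool(plan=[[[-1,-0.025,0.04,0,0,0,1],[-1,0,0,0,0,0,1],[-1,0,0,0,0,0,1],[-1,0,0,0,0,0,1],[-1,0,0,0,0,0,1]]])

```text
t: 20.08
ee_pos: [547.5, 35.8, 259.7]
orientation: [-0.958, -2.992, -0.0]
ft_force: [0.0, 0.8, -0.0]
width: 87.9
grasp_force: 0.0
```

Request:
servo_tool(plan=[[[-1,0,0,0,0,0,1],[-1,0,0,0,0,0,1],[-1,0,0,0,0,0,0],[-1,0,0,0,0,0,0]]])

```text
t: 20.42
ee_pos: [547.5, 35.8, 259.7]
orientation: [-0.704, -3.061, -0.0]
ft_force: [-0.1, -0.7, 0.6]
width: 88.3
grasp_force: 0.0
```

Run:
```python
from h import *
s=snap('side','s7.png')
p=readout.get_obs();print({k:p[k].round(3) for k in('ee_pos','orientation','ft_force','moment','qpos')})
cv2.imwrite('pics/c7.png',cv2.resize(s[140:225,270:366,::-1],None,fx=7,fy=7,interpolation=cv2.INTER_CUBIC))
```

```text
{'ee_pos': array([547.487,  35.79 , 259.763]), 'orientation': array([-0.705, -3.061, -0.   ]), 'ft_force': array([-0.338, -0.299,  0.369]), 'moment': array([ 0.002, -0.116, -0.008]), 'qpos': array([ 0.044,  0.368,  1.833,  0.   ,  0.941, -1.075])}
```

View pics/c7.png

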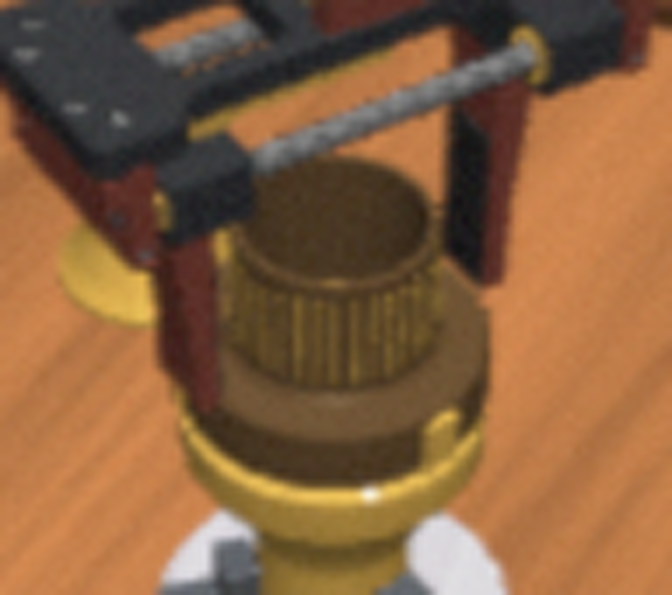

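This last picture shows the hood level and concentric on the barrel, with its pad at about (332.6,202) and the fingers open and clear of it. Next I'll grip it afresh and screw clockwise, following the thread down.

Request:
servo_tool(plan=[[[-1,0,0,0.08,0,0,0],[1,0,0,0,0,0,0],[1,0,0,0,0,0,0],[1,0,0,0,0,0,0],[1,0,0,0,0,0,0]]])

```text
t: 20.88
ee_pos: [547.5, 35.7, 263.1]
orientation: [0.701, 3.062, 0.0]
ft_force: [0.6, 0.4, -0.1]
width: 64.3
grasp_force: 0.0
```

Request:
servo_tool(plan=[[[1,0,0,0,0,0,0],[1,0,0,0,0,0,0],[1,0,0,0,0,0,0]]])

```text
t: 21.13
ee_pos: [547.5, 35.6, 263.1]
orientation: [-0.701, -3.062, 0.0]
ft_force: [-0.2, -1.9, 0.5]
width: 59.7
grasp_force: 30.0
```

Request:
servo_tool(plan=[[[1,0,0,-0.0083,0,0,-1],[1,0,0,-0.0083,0,0,-1],[1,0,0,-0.0083,0,0,-1],[1,0,0,-0.0083,0,0,-1],[1,0,0,-0.0083,0,0,-1]]])

```text
t: 21.55
ee_pos: [547.6, 35.9, 261.4]
orientation: [1.353, 2.835, 0.001]
ft_force: [0.7, -0.8, 0.3]
width: 59.4
grasp_force: 30.0
```

```bash
python3 -c "
from h import *
p=readout.get_obs();print({k:p[k].round(2) for k in('ee_pos','ft_force','moment','qpos')})"
```

```text
{'ee_pos': array([547.65,  35.87, 261.42]), 'ft_force': array([ 0.69, -0.79,  0.3 ]), 'moment': array([ 0.08, -0.25,  0.05]), 'qpos': array([ 0.04,  0.37,  1.83,  0.  ,  0.94, -0.64])}
```

Request:
servo_tool(plan=[[[1,0,0,-0.0083,0,0,-1],[1,0,0,-0.0083,0,0,-1],[1,0,0,-0.0083,0,0,-1],[1,0,0,-0.0083,0,0,-1],[1,0,0,-0.0083,0,0,-1]]])

```text
t: 21.97
ee_pos: [547.6, 35.8, 259.8]
orientation: [1.934, 2.475, 0.001]
ft_force: [0.0, 0.0, 0.7]
width: 59.8
grasp_force: 30.0
```

Request:
servo_tool(plan=[[[1,0,0,-0.0083,0,0,-1],[1,0,0,-0.0083,0,0,-1],[1,0,0,-0.0083,0,0,-1],[1,0,0,-0.0083,0,0,-1],[1,0,0,-0.0083,0,0,-1]]])

```text
t: 22.38
ee_pos: [548.0, 35.8, 258.1]
orientation: [2.424, 1.998, 0.002]
ft_force: [1.5, -0.7, -0.6]
width: 59.9
grasp_force: 30.0
```

Request:
servo_tool(plan=[[[1,0,0,-0.0083,0,0,-1],[1,0,0,-0.0083,0,0,-1],[1,0,0,-0.0083,0,0,-1],[1,0,0,-0.0083,0,0,-1],[1,0,0,-0.0083,0,0,-1]]])

```text
t: 22.8
ee_pos: [548.3, 35.7, 257.0]
orientation: [2.798, 1.426, 0.003]
ft_force: [0.9, -0.9, 5.2]
width: 60.2
grasp_force: 30.0
```

```bash
python3 -c "
from h import *
p=readout.get_obs();print({k:p[k].round(2) for k in('ee_pos','ft_force','moment','qpos')})"
```

```text
{'ee_pos': array([548.29,  35.72, 257.05]), 'ft_force': array([ 0.94, -0.94,  5.22]), 'moment': array([-0.05, -0.16,  0.16]), 'qpos': array([ 0.04,  0.37,  1.83, -0.  ,  0.93,  0.67])}
```

Request:
servo_tool(plan=[[[1,0,0,-0.0083,0,0,-1],[1,0,0,-0.0083,0,0,-1],[1,0,0,-0.0083,0,0,-1],[1,0,0,-0.0083,0,0,-1]]])

```text
t: 23.13
ee_pos: [548.7, 35.7, 256.4]
orientation: [3.003, 0.918, 0.005]
ft_force: [-0.1, -0.4, 8.9]
width: 59.9
grasp_force: 30.0
```

```bash
python3 -c "
from h import *
p=readout.get_obs();print({k:p[k].round(2) for k in('ee_pos','ft_force','moment','qpos')})"
```

```text
{'ee_pos': array([548.73,  35.69, 256.38]), 'ft_force': array([-0.06, -0.42,  8.93]), 'moment': array([-0.2 , -0.03,  0.12]), 'qpos': array([ 0.04,  0.37,  1.83, -0.  ,  0.93,  1.02])}
```

Request:
servo_tool(plan=[[[1,0,0,-0.004,0,0,-1],[1,0,0,-0.004,0,0,-1],[1,0,0,-0.004,0,0,-1]]])

```text
t: 23.38
ee_pos: [549.7, 35.6, 256.0]
orientation: [3.096, 0.522, 0.009]
ft_force: [4.3, -1.8, 5.5]
width: 59.9
grasp_force: 30.0
```

```bash
python3 -c "
from h import *
p=readout.get_obs();print({k:p[k].round(2) for k in('ee_pos','ft_force','moment','qpos')})"
```

```text
{'ee_pos': array([549.68,  35.61, 256.04]), 'ft_force': array([ 4.29, -1.83,  5.53]), 'moment': array([-0.29, -0.57,  1.23]), 'qpos': array([ 0.04,  0.37,  1.83, -0.  ,  0.93,  1.28])}
```

Torque jumped to 1.2 N·m after about 130°, with the hood about 7.1 mm lower (base near 150 mm), so it is home. I'll release, retreat and check it with the cameras numerically.

Request:
servo_tool(plan=[[[-1,0,0,0,0,0,0],[-1,0,0,0,0,0,0],[-1,0,0,0,0,0,0],[-1,0,0,0,0,0,0],[-1,0,0,0,0,0,0]]])

```text
t: 23.8
ee_pos: [547.2, 35.8, 254.3]
orientation: [-3.097, -0.526, 0.001]
ft_force: [-0.5, 0.3, -0.5]
width: 87.1
grasp_force: 0.0
```

Request:
servo_tool(plan=[[[-1,0,0,0.5,0,0,0],[-1,0,0,1,0,0,0],[-1,0,-0.5,0.5,0,0,0],[-1,0,-1,0,0,0,0],[-1,0,-1,0,0,0,0]]])

```text
t: 24.22
ee_pos: [548.1, -64.5, 336.5]
orientation: [3.096, 0.53, 0.005]
ft_force: [0.7, -0.1, -1.3]
width: 87.6
grasp_force: 0.0
```

Request:
servo_tool(plan=[[[-1,0,-1,0,0,0,0],[-1,0,-1,0,0,0,0],[-1,0,-1,0,0,0,0],[-1,0,-0.5,0,0,0,0],[-1,0,0,0,0,0,0]]])

```text
t: 24.63
ee_pos: [547.2, -208.1, 334.4]
orientation: [3.098, 0.519, -0.0]
ft_force: [-0.6, 0.4, -0.5]
width: 87.9
grasp_force: 0.0
```

Run:
```python
from h import *
s=snap('side','s8.png')[:,:,::-1].astype(float);t=snap('top','t8.png')[:,:,::-1].astype(float)
def edge(line,lo):
    d=np.abs(np.diff(line)); i=d.argmax(); w=d[max(0,i-1):i+2]; return lo+max(0,i-1)+.5+(w*np.arange(len(w))).sum()/w.sum()
us=np.arange(304,330,2); m=np.array([edge(s[200:218,u,2],200) for u in us])
a=np.linspace(0,2*np.pi,721)
def low(x,y,r,z):
    P=np.array([proj('side',[x+r*np.cos(b),y+r*np.sin(b),z]) for b in a]); P=P[P[:,1]>P[:,1].mean()]; P=P[P[:,0].argsort()]; return np.interp(us,P[:,0],P[:,1])
print('skirt low edge meas',m.round(1))
for z in(157,152,150): print(z,low(547.6,35.8,46,z).round(1))
# neck top rim: extents from dark mask, side and top
for n,I,z in(('side',s,212),('top',t,212)):
    P=np.array([proj(n,[547.6+30*np.cos(b),35.8+30*np.sin(b),z]) for b in a]); print(n,'rim expected',P.min(0).round(1),P.max(0).round(1))
u=317; col=s[140:180,u].mean(1); print('side col317 far rim edge',edge(col,140))
# brass pads in both views: bright yellow pixels by angle round the skirt
def sc(n,I,yaw,z): 
    v=0
    for k in range(3):
        b=np.radians(yaw+120*k); q=proj(n,[547.6+46.5*np.cos(b),35.8+46.5*np.sin(b),z]); 
        if n=='side' and np.sin(b+.5)<.2: continue
        x,y=q.round().astype(int); v+=(I[y-1:y+2,x-1:x+2,2]-I[y-1:y+2,x-1:x+2,0]).mean()
    return round(v)
print('top',[(w,sc('top',t,w,158)) for w in range(0,120,6)]);print('side',[(w,sc('side',s,w,158)) for w in range(0,120,6)])
```

```text
skirt low edge meas [216.3 209.4 210.4 211.1 211.3 211.7 211.7 211.9 211.6 211.3 211.1 210.5
 203.6]
157 [206.2 207.1 207.9 208.4 208.8 209.1 209.3 209.3 209.2 209.  208.6 208.1
 207.4]
152 [207.9 208.9 209.6 210.2 210.6 210.9 211.  211.  210.9 210.7 210.3 209.8
 209.1]
150 [208.6 209.5 210.3 210.8 211.3 211.5 211.7 211.7 211.6 211.4 211.  210.5
 209.8]
side rim expected [302.2 163.6] [332.6 183.4]
top rim expected [287.9 180.7] [316.4 209.1]
side col317 far rim edge 164.40865384615384
top [(0, 51), (6, 54), (12, 40), (18, 63), (24, 91), (30, 113), (36, 120), (42, 78), (48, 41), (54, 48), (60, 24), (66, 37), (72, 36), (78, 23), (84, 14), (90, 14), (96, 16), (102, 34), (108, 40), (114, 45)]
side [(0, 97), (6, 102), (12, 110), (18, 111), (24, 93), (30, 85), (36, 78), (42, 75), (48, 52), (54, 57), (60, 40), (66, 37), (72, 32), (78, 34), (84, 38), (90, 36), (96, 37), (102, 36), (108, 100), (114, 97)]
```

The skirt's lower edge fits z = 150 (the collar) to 0.1 px on average. The pads read about 33°, which means roughly 130° turned against the 131° expected.

```bash
python3 -c "
from workcell import close_job
print(close_job())"
```

```text
the job is handed in; nothing more can be done
None
```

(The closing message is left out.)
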